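# Coin viewer: slide the coin in and hold the third lens

### The job

Slide the coin carrier along its track, in under the hood of the coin viewer, until it is fully home. Only then turn the knob on top of the hood clockwise from its rest to the third click, stopping short of the fourth, and hold it there: the knob springs back when let go, so the program finishes with the gripper still gripping the knob at the third click. Leave the other things on the desk where they are.

Things in the scene. Friction and masses are not known exactly. Their poses are not given: they have to be found in the camera images.
- viewer: Coin viewer, fixed to the desk, at a new place and yaw each time. Dark wooden base 150 (x) x 400 (y) x 12 mm; origin at the centre of its underside, on the desk, z up. Aluminium guide rails (to 20 mm above the desk) on its -y half, a grey hood on its +y half; the coin carrier runs between the rails to +y into the hood.
- hood_mouth (a point): Middle of the upper front edge of the grey hood, at viewer (0, 0, 85) mm. The hood is 148 mm wide (x), runs from y = 0 to 190 mm, its top is 85 mm above the desk; open only to -y (124 mm wide, from 12 to 75 mm above the desk). In its roof at y = 60 mm is a round glass lens window with a 66 mm bezel, 6 mm high. Axes as the viewer's.
- carrier (a joint): Travel of the coin carrier in m along the viewer's +y, into the hood: 0 = fully out, 0.13 = fully home at its end stop (the coin then lies under the lens window). Starts anywhere from 0 to 0.04. Slides with about 1.5 N of friction and stays where it is left.
- carrier_grip (a point): Grip point of the carrier's steel grip plate, 12 mm below its top: upright plate 30 mm (viewer x) x 12 mm (viewer y), top 70 mm above the desk, standing on the carrier's wooden board (80 x 135 x 10 mm, top 22 mm above the desk). At travel 0 it is at viewer y = -165 mm, x = 0; fully home at y = -35 mm, still outside the hood. Axes as the viewer's.
- lens_knob (a joint): Knob turn in rad, growing clockwise seen from above: 0 = rest (always starts there); clicks at 0.419, 0.838, 1.257 (third), 1.676, 2.094 (end stop), 24 degrees apart. A spring returns it from anywhere with 0.08 to 0.13 N m; the detents add 0.07 N m x sin(15 x angle), so resistance swells to about 0.18 after each click position and fades to about 0.03 before the next.
- knob_grip (a point): On the knob's axis (viewer x = 0, y = 145 mm), height to grip, 122 mm above the desk. Knob: black disc 50 mm across, 8 mm thick, with a straight bar 46 mm long, 14 mm wide, from 99 to 131 mm above the desk, over an aluminium dial plate 86 mm across with a tick per click. Turns with the knob: x along the bar, white pointer line at -x; at rest its axes are the viewer's.
- coin_tube: Bystander, loose: closed grey plastic coin tube, upright cylinder, 32 mm across, 55 mm tall; origin at the centre of its underside. Leave it alone.
- coin_case: Bystander, loose: closed dark wooden coin case, 50 x 70 x 22 mm; origin at the centre of its underside. Leave it alone.
- mug: Bystander, loose: white mug, 76 mm across, 90 mm tall, handle to its +y; origin at the centre of its underside. Leave it alone.
- stapler: Bystander, loose: black and steel stapler, 130 x 34 x 57 mm; origin at the centre of its underside. Leave it alone.
- eraser: Bystander, loose: white eraser, 22 x 50 x 13 mm; origin at the centre of its underside. Leave it alone.
- loupe: Bystander, loose: small folded steel and black pocket magnifier, lying flat, 36 mm across, 16 mm high; origin at the centre of its underside. Leave it alone.

How it is judged:
By the outcome, as a careful person would: the job done as asked, in the order asked, and still so for the second after the job is handed in, while the arm keeps its last pose, push and grip.
It also fails if it takes over 45 s, if anything falls off the work surface, if the arm or the gripper's body presses on something with over 40 N, if the wrist force passes 120 N, or if a joint passes its speed limit or range.

### The arm

A 7-joint arm with a two-finger parallel gripper is mounted at the origin on the work surface. World frame = base frame: x ahead of the robot, y to its left, z up, the work surface at z = 0. Lengths are in m, angles in rad, forces in N, time in s.
With the tool pointing down it reaches from about 0.4 to 0.9 m from the base axis. Payload 5.5 kg.
Tool frame: the origin (TCP) lies midway between the tips of the shut fingers; the grasp point (between the pads) lies 19 mm behind it (manip.grip_depth is the distance from the TCP to the grasp point, in m); z points along the fingers, x is the direction in which the jaws open and shut, and the axes are right-handed (so a half turn about z gives the same grasp; the last joint's range is limited). The gripper opens to 92 mm and grips with 3 to 60 N. Pads are 19 mm wide; open, the fingers measure 130 mm over their backs; the gripper's body (75 mm by 190 mm) begins 47 mm behind the grasp point.
Start: joints at [-0.895, 0.501, -0.427, 1.55, 0.221, 1.138, -0.21], TCP at [0.261, 0.595, 0.227] pointing down, gripper open.
Joint ranges: [-2.88, 2.88], [-0.31, 2.03], [-1.54, 1.56], [0.2, 2.42], [-1.41, 4.55], [0.19, 2.02], [-2.57, 2.57]. Speed limits (rad/s): [2.57, 2.57, 3.14, 3.14, 3.14, 3.14, 3.14].

### API

Orientations are given as a unit quaternion [x, y, z, w].
In Python, from bench import manip, effector, viewer gives the robot as it stands. Calls block until the motion is done:
- manip.move_pose(position, orientation): joint-space move of the TCP to a pose.
- manip.servo_line(position, ori=None, vel=0.15): straight line of the TCP; ori=None keeps the orientation; vel is the mean speed in m/s.
- manip.movej(angles): joint-space move.
- effector.open_jaws() and effector.close(f_grip=None): open the fingers fully, or close them until they stop; f_grip is the grip in N (None keeps the last).
- manip.sleep(seconds).
- manip.solve_ik(position, orientation): joint angles nearest the present ones, or None.
- viewer.get_image(name): name is "side" or "top" or "wrist"; returns the picture (384x512x3 uint8, red, green, blue); there is no depth.
- viewer.get_calibration(name): a dict with "vfov" (degrees; the focal length in pixels is half the picture's height over the tangent of half this angle, whatever the lens; pixels are square), "cx", "cy" (the principal point, pixels), "eye" and "attitude" of the camera in the world. Camera axes: x right, y down, z forward; pixel columns grow to the right and rows downward; lengths in m; the calibration is good to about 2 mm. A picture is of the moment at which its call begins: read the wrist's pose just before it. get_calibration takes no time and is no camera call; for the wrist camera it gives the pose at the moment of the call.
A pose or a line that the arm cannot do raises manip.PlanningError and nothing moves.
- manip.hand_in(): hands the job in, once; it reports no verdict.
Readings, each from a call of its own:
- manip.current_clock(): time.
- manip.current_q(): joint angles.
- manip.current_joint_velocities(): joint speeds.
- manip.current_tau(): joint torques, N m.
- manip.current_tool_pos(): TCP position.
- manip.current_tcp_rot(): TCP orientation.
- manip.current_force(): force on the tool from outside, world axes, zero at the start.
- manip.current_wrist_torque(): the same for the moment, N m.
- manip.current_finger_gap(): finger opening in m.
Only numpy, scipy, OpenCV 4.12 (cv2) and the standard library are available. Lean on these libraries where they do the work, as an engineer would, in place of code of your own. Each camera call takes 0.05 s, during which the arm holds its last target. There are 200 camera calls.

## Working session

There is one attempt and no reset: what is moved stays moved. The work goes in short steps, each a Python script; the robot and the scene stay as the last script left them, time stands still between calls to the robot, and variables do not carry over. Pictures are saved under pics/ and viewed, about 8 in all and at most 12, crops included, and the job is handed in when it is done.

```bash
mkdir -p pics; ls
python3 - <<'E'
from bench import manip, effector, viewer
import cv2, numpy as np
ims=[]
for n in ["top","side"]:
    im=viewer.get_image(n); cv2.imwrite(f"pics/{n}0.png",im[:,:,::-1]); print(n,viewer.get_calibration(n))
print(manip.current_clock(),manip.current_tcp_rot(),manip.current_finger_gap(),manip.grip_depth)
print(viewer.get_calibration("wrist"), manip.current_tool_pos())
E
```

```text
pics
top {'vfov': 45.82668068371442, 'cx': 252.69125889017104, 'cy': 192.3985157639771, 'eye': array([0.35850387, 0.01004056, 1.06312365]), 'attitude': array([-0.7006101 ,  0.70672601, -0.06489558,  0.07397561])}
side {'vfov': 50.027090476414315, 'cx': 253.1363201177706, 'cy': 192.40940807697552, 'eye': array([0.38709228, 0.64172448, 0.75803332]), 'attitude': array([-0.11320552,  0.91955836, -0.37258297,  0.05271499])}
0.1 [ 8.37008330e-01  5.47189476e-01 -7.16039683e-04  4.69800054e-04] 0.09171230950935957 0.0188
{'vfov': 71.95996036593814, 'cx': 259.5187174225437, 'cy': 186.85439358116236, 'eye': array([0.1877744 , 0.62851091, 0.38357322]), 'attitude': array([0.82761536, 0.54079696, 0.08145912, 0.12631654])} [0.26060856 0.5948028  0.22580749]
```

View pics/top0.png

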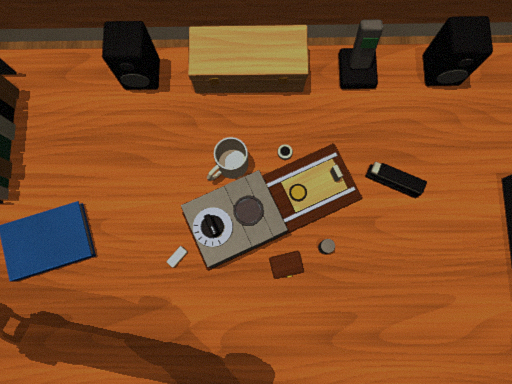

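View pics/side0.png

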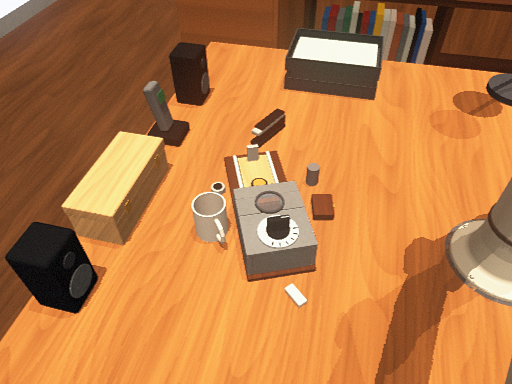

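The top view shows the hood at (182–287, 172–268), with the knob at about (212,226) and the lens at (248,210). The grip plate is at about (337,173). The side view agrees: knob (278,226), plate (252,153). The mug stands beside the hood. Next I measure these with masks.

```bash
cat > h.py <<'E'
from bench import manip, effector, viewer
import cv2, numpy as np
from scipy.spatial.transform import Rotation as R
def ray(c,uv):
    f=192/np.tan(np.radians(c["vfov"])/2)
    d=R.from_quat(c["attitude"]).apply([(uv[0]-c["cx"])/f,(uv[1]-c["cy"])/f,1.0])
    return np.array(c["eye"]),d
def onz(c,uv,z):
    e,d=ray(c,uv); return e+d*(z-e[2])/d[2]
def proj(c,p):
    f=192/np.tan(np.radians(c["vfov"])/2)
    q=R.from_quat(c["attitude"]).inv().apply(np.array(p)-c["eye"]); return np.array([c["cx"]+f*q[0]/q[2],c["cy"]+f*q[1]/q[2]])
def tri(c1,u1,c2,u2):
    e1,d1=ray(c1,u1);e2,d2=ray(c2,u2)
    s=np.linalg.lstsq(np.stack([d1,-d2],1),e2-e1,rcond=None)[0]
    a,b=e1+s[0]*d1,e2+s[1]*d2
    return (a+b)/2,np.linalg.norm(a-b)
E
python3 - <<'E'
from h import *
T=cv2.imread("pics/top0.png");S=cv2.imread("pics/side0.png")
ct,cs=[viewer.get_calibration(n) for n in("top","side")]
def dial(im,box,c):
    x0,y0,x1,y1=box; h=cv2.cvtColor(im,cv2.COLOR_BGR2HSV)
    m=((h[:,:,2]>175)&(h[:,:,1]<50)).astype(np.uint8)*255
    k=np.zeros_like(m);k[y0:y1,x0:x1]=m[y0:y1,x0:x1]
    cs_,_=cv2.findContours(k,cv2.RETR_EXTERNAL,cv2.CHAIN_APPROX_NONE)
    b=max(cs_,key=len); hull=cv2.convexHull(b); e=cv2.fitEllipse(hull); print("dial",e,len(b)); return e[0]
a=dial(T,(185,195,240,260),ct);b=dial(S,(250,205,310,260),cs)
print("dial tri",tri(ct,a,cs,b),"z87",onz(ct,a,.087),onz(cs,b,.087))
# hood top mask in top view
h=cv2.cvtColor(T,cv2.COLOR_BGR2HSV)
m=((h[:,:,1]<90)).astype(np.uint8)*255
m[:170]=0;m[275:]=0;m[:,:175]=0;m[:,292:]=0
m=cv2.morphologyEx(m,cv2.MORPH_OPEN,np.ones((5,5)))
cc,_=cv2.findContours(m,cv2.RETR_EXTERNAL,cv2.CHAIN_APPROX_NONE);b=max(cc,key=cv2.contourArea)
r=cv2.minAreaRect(b);bx=cv2.boxPoints(r);print("hood",r)
P=[onz(ct,p,.085) for p in bx];print(np.round(P,4),[round(np.linalg.norm(P[i]-P[i-1]),4) for i in range(4)])
o=cv2.resize(T[135:285,170:370],None,fx=4,fy=4,interpolation=cv2.INTER_CUBIC)
cv2.polylines(o,[np.int32((bx-[170,135])*4)],True,(0,255,0),1)
cv2.imwrite("pics/c1.png",o)
E
```

```text
dial ((211.9928436279297, 226.57289123535156), (38.163455963134766, 39.00951385498047), 59.86479187011719) 157
dial ((276.9617004394531, 229.44058227539062), (51.81776809692383, 73.65064239501953), 75.81990051269531) 264
dial tri (array([0.47929024, 0.10980412, 0.09373038]), np.float64(0.0028956978330321606)) z87 [0.47866022 0.11044951 0.087     ] [0.48170086 0.10429829 0.087     ]
hood ((234.5615692138672, 218.63494873046875), (69.45269775390625, 89.6438217163086), 65.4622802734375)
[[ 0.5255  0.1826  0.085 ]
 [ 0.6075  0.0033  0.085 ]
 [ 0.4665 -0.0574  0.085 ]
 [ 0.3886  0.1178  0.085 ]] [np.float64(0.1515), np.float64(0.1972), np.float64(0.1535), np.float64(0.1917)]
```

View pics/c1.png

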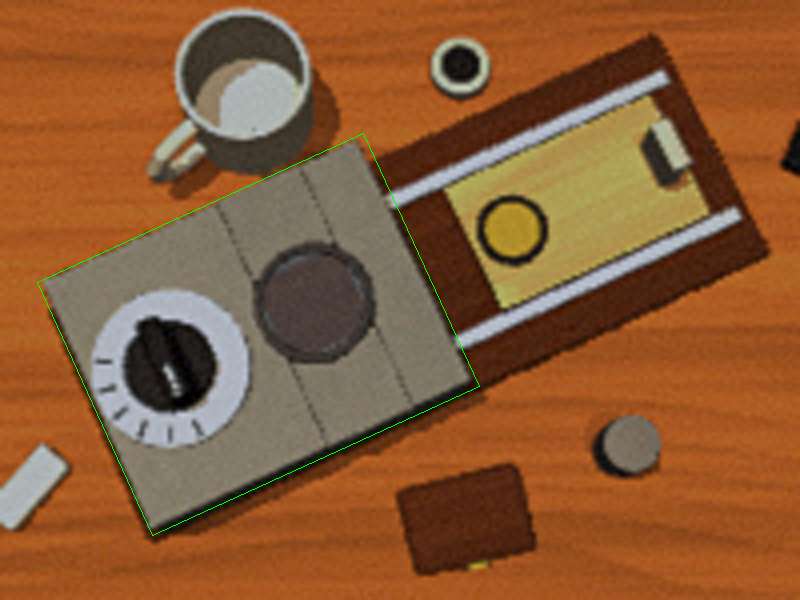

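The crop shows the carrier about 2 cm or more from the outer end, with the grip plate's top near (338,171). The pointer points toward the robot (viewer -x), as it should at rest. Next I do a rigid fit from known points.

Run:
```python
from h import *
ct=viewer.get_calibration("top")
C=lambda x,y:(170+x/4-.4,135+y/4-.4)
pts=[((211.99,226.57),(0,.145,.087)),(C(314,302),(0,.06,.091)),(C(652,35),(.075,-.2,.012)),(C(768,252),(-.075,-.2,.012)),
(C(362,136),(.074,0,.085)),(C(478,386),(-.074,0,.085)),(C(40,284),(.074,.19,.085)),(C(154,533),(-.074,.19,.085))]
W=np.array([onz(ct,u,v[2]) for u,v in pts]);V=np.array([v for _,v in pts])
wm,vm=W.mean(0),V.mean(0)
A=(W-wm)[:,:2];B=(V-vm)[:,:2]
yaw=np.arctan2((B[:,0]*A[:,1]-B[:,1]*A[:,0]).sum(),(A*B).sum())
Rz=R.from_euler('z',yaw);o=wm-Rz.apply(vm);o[2]=0
print("yaw",np.degrees(yaw),"o",o);print(np.round((W-Rz.apply(V)-o)*1000,1))
inv=lambda p:Rz.inv().apply(p-o)
print("plate",inv(onz(ct,C(678,144),.07)))
for n,u in dict(mug=C(243,75),tube=C(630,440),loupe=C(460,65)).items(): print(n,inv(onz(ct,u,{'mug':.09,'tube':.055,'loupe':.016}[n])))
down=lambda a:(Rz*R.from_euler('z',a)*R.from_euler('x',np.pi)).as_quat()
for nm,vy,z,al in [("plate",-.145,.058,90),("plate0",-.145,.058,0),("plateend",-.035,.058,90),("plateend0",-.035,.058,0),("knob",.145,.122,90),("knob",.145,.122,0)]:
  for extra in (0,180):
    for t in ((0,-36,-72) if nm=="knob" else (0,)):
      q=manip.solve_ik(Rz.apply([0,vy,z-manip.grip_depth])+o,down(np.radians(al+extra+t)))
      print(nm,al+extra,t,None if q is None else np.round(q,2))
```

```text
yaw 24.584568342714594 o [ 0.53744137 -0.02241804  0.        ]
[[ 1.6  1.  -0. ]
 [ 0.8 -0.  -0. ]
 [-2.4  2.8  0. ]
 [ 0.6  2.8  0. ]
 [ 2.4 -3.3 -0. ]
 [-2.6 -2.8 -0. ]
 [-0.   0.9 -0. ]
 [-0.4 -1.5 -0. ]]
plate [-0.00141355 -0.16412075  0.07      ]
mug [0.13351387 0.04156252 0.09      ]
tube [-0.13769651 -0.06752552  0.055     ]
loupe [ 0.10529871 -0.08323156  0.016     ]
plate 90 0 [ 0.36  0.65 -0.2   1.76  0.18  0.75  2.07]
plate 270 0 [ 0.    0.66  0.28  1.78 -0.25  0.74 -0.73]
plate0 0 0 [ 0.17  0.64  0.06  1.77 -0.05  0.73  0.68]
plate0 180 0 [-0.53  1.01  1.13  1.79 -1.05  1.08 -1.71]
plateend 90 0 [ 0.27  0.57 -0.28  1.92  0.24  0.68  1.84]
plateend 270 0 [-0.12  0.57  0.21  1.94 -0.19  0.66 -0.93]
plateend0 0 0 [ 0.04  0.56  0.01  1.93 -0.01  0.66  0.49]
plateend0 180 0 [-0.74  0.93  1.13  1.95 -1.03  1.   -1.81]
knob 90 0 [ 0.05  0.39 -0.39  2.05  0.21  0.74  1.53]
knob 90 -36 [-0.06  0.37 -0.26  2.05  0.14  0.73  0.96]
knob 90 -72 [-0.15  0.36 -0.15  2.06  0.08  0.73  0.39]
knob 270 0 [-0.4   0.36  0.14  2.06 -0.07  0.72 -1.35]
knob 270 -36 [-0.5   0.37  0.26  2.07 -0.14  0.72 -1.92]
knob 270 -72 [-1.15  0.65  1.13  2.09 -0.76  0.91 -1.97]
knob 0 0 [-0.19  0.36 -0.1   2.06  0.05  0.73  0.1 ]
knob 0 -36 [-0.28  0.36 -0.    2.06  0.    0.72 -0.48]
knob 0 -72 [-0.36  0.36  0.09  2.06 -0.05  0.72 -1.06]
knob 180 0 [-1.25  0.86  1.36  2.09 -0.99  1.09 -2.1 ]
knob 180 -36 [ 0.21  0.42 -0.59  2.04  0.33  0.77  2.37]
knob 180 -72 [ 0.1   0.4  -0.45  2.05  0.25  0.75  1.81]
```

Carrier travel is about 0, and the fit residuals are under 4 mm. Next I grip the plate across its 30 mm width, so opening stays clear of the hood, and slide it until the end stop.

```bash
cat >> h.py <<'E'
Rz=R.from_euler('z',np.radians(24.585)); O=np.array([0.5374,-0.0224,0])
down=lambda a:(Rz*R.from_euler('z',np.radians(a))*R.from_euler('x',np.pi)).as_quat()
P=lambda x,y,z:Rz.apply([x,y,z-manip.grip_depth])+O   # grasp point in viewer frame -> TCP
def st(s):
    v=Rz.inv().apply(np.array(manip.current_tool_pos())-O); v[2]+=manip.grip_depth
    print(s,"t",round(manip.current_clock(),2),"grasp(v)mm",np.round(v*1e3,1),"F(v)",np.round(Rz.inv().apply(manip.current_force()),1),"M",np.round(manip.current_wrist_torque(),2),"gap",round(manip.current_finger_gap(),4))
def snap(n,name):
    cv2.imwrite(name,viewer.get_image(n)[:,:,::-1])
E
python3 - <<'E'
from h import *
manip.move_pose(P(0,-.163,.16),down(0)); st("above")
manip.servo_line(P(0,-.163,.059),vel=.12); st("down")
snap("wrist","pics/w1.png"); snap("side","pics/s1.png")
effector.close(f_grip=15); st("closed")
print(proj(viewer.get_calibration("wrist"),P(0,-.163,.07)+[0,0,manip.grip_depth]))
a=cv2.imread("pics/w1.png");b=cv2.imread("pics/s1.png")[100:292,150:406]
cv2.imwrite("pics/ws1.png",np.vstack([a,cv2.resize(b,(512,384))])[:,:][:768] if 0 else np.hstack([cv2.resize(a,(400,300)),cv2.resize(b,(400,300))]))
E
```

```text
above t 3.07 grasp(v)mm [   1.  -161.9  160. ] F(v) [-0.8  1.1  0.4] M [-0.06  0.01 -0.04] gap 0.0917
down t 4.06 grasp(v)mm [   0.6 -163.5   59.8] F(v) [-0.1 -0.3  0.4] M [-0.08 -0.01  0.04] gap 0.0921
closed t 5.14 grasp(v)mm [   1.1 -162.9   59. ] F(v) [ 3.8  0.2 -2.6] M [ 0.12 -0.65 -0.08] gap 0.03
[255.25164923 258.44948417]
```

View pics/ws1.png

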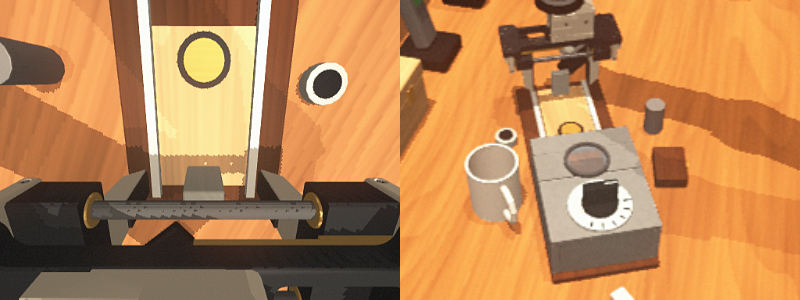

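The jaws closed at a 30.0 mm gap, so the plate is held. Both pictures show the jaws straddling it. Now slide, stopping on the rise in force.

Run:
```python
from h import *
manip.servo_line(P(.001,-.10,.059),vel=.08); st("mid")
manip.servo_line(P(.001,-.042,.059),vel=.06); st("near")
y=-.042
while y<-.02:
    y+=.0015; manip.servo_line(P(.001,y,.059),vel=.03)
    f=Rz.inv().apply(manip.current_force())[1]
    print(round(y*1e3,1),round(f,1),end="; ")
    if f<-10: break
st("stop"); snap("top","pics/t2.png"); snap("side","pics/s2.png")
```

```text
mid t 6.08 grasp(v)mm [  1.2 -99.5  59. ] F(v) [ 3.   1.5 -3.2] M [ 0.55 -0.66 -0.04] gap 0.03
near t 7.2 grasp(v)mm [  1.4 -42.2  59. ] F(v) [ 4.9  1.3 -4.7] M [ 0.51 -0.93 -0.03] gap 0.0301
-40.5 0.4; -39.0 -1.2; -37.5 -0.5; -36.0 -3.1; -34.5 -5.6; -33.0 -8.2; -31.5 -9.9; -30.0 -12.7; stop t 9.2 grasp(v)mm [  1.5 -36.7  59.4] F(v) [  7.3 -12.7 -12.3] M [-2.01 -2.13 -0.06] gap 0.0303
```

The force rises steadily with the TCP stalled at y = -36.7 mm, so the carrier is at the end stop. Release, lift, and check by eye.

Run:
```python
from h import *
v=np.array(manip.current_tool_pos())
manip.servo_line(P(.0005,-.0345,.059),vel=.05)
effector.open_jaws(); st("open")
manip.servo_line(P(0,-.0355,.15),vel=.15)
manip.servo_line(P(0,-.16,.19),vel=.25);st("clear")
snap("top","pics/t3.png"); snap("wrist","pics/w3.png"); np.save("cw3.npy",viewer.get_calibration("wrist"),allow_pickle=True)
a=cv2.imread("pics/t3.png")[135:285,170:370];b=cv2.imread("pics/w3.png")
cv2.imwrite("pics/c3.png",np.hstack([cv2.resize(a,(400,300),interpolation=cv2.INTER_CUBIC),cv2.resize(b,(400,300))]))
```

```text
open t 10.64 grasp(v)mm [  0.5 -34.5  59. ] F(v) [-0.1 -0.2  0.2] M [-0.04  0.07  0.01] gap 0.0917
clear t 12.07 grasp(v)mm [  -0.4 -158.1  188.4] F(v) [ 0.9  0.  -0.3] M [-0.04  0.06  0.02] gap 0.0921
```

View pics/c3.png

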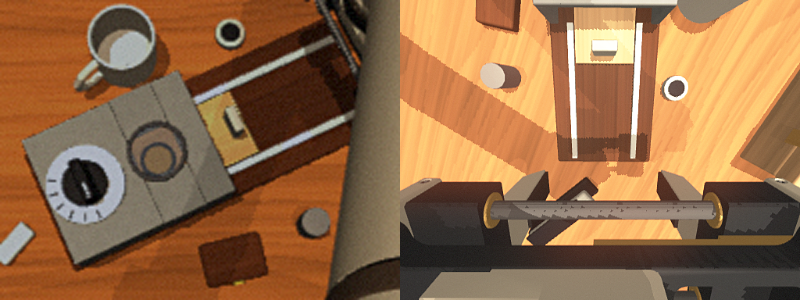

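The plate is now just outside the mouth, and the coin shows through the lens. I'll quantify the plate position, then refine the knob axis from the wrist camera.

Run:
```python
from h import *
inv=lambda p:np.round(Rz.inv().apply(p-O)*1e3,1)
ct=viewer.get_calibration("top")
print("top plate",inv(onz(ct,(170+236/2,135+119/2),.07)))
c=np.load("cw3.npy",allow_pickle=True).item()
k=512/400
print("wrist plate top",inv(onz(c,((604-400)*k,43*k),.07)))
for n,u,z in (("base cornerL",(559,160),.012),("R",(649,160),.012)): print(n,inv(onz(c,((u[0]-400)*k,u[1]*k),z)))
for a in (0,90,180):
  q=manip.solve_ik(P(0,.06,.24),down(a)); print(a, None if q is None else np.round(q,2))
manip.move_pose(P(0,.075,.23),down(0)); st("look")   # wrist camera looks toward +y of viewer
cw=viewer.get_calibration("wrist");snap("wrist","pics/w4.png");np.save("cw4.npy",cw,allow_pickle=True)
print("pred knob px",proj(cw,Rz.apply([0,.145,.131])+O),cw["eye"])
im=cv2.imread("pics/w4.png")
```

```text
top plate [ -1.8 -36.6  70. ]
wrist plate top [  2.5 -33.5  70. ]
base cornerL [ -70.2 -197.5   12. ]
R [  76.8 -197.1   12. ]
0 [-0.21  0.23  0.11  1.91 -0.03  1.    0.34]
90 [ 0.08  0.24 -0.22  1.9   0.06  1.01  1.83]
180 [-1.12  0.59  1.37  1.94 -0.63  1.16 -2.22]
look t 13.12 grasp(v)mm [1.000e-01 7.380e+01 2.301e+02] F(v) [-0.1  0.   0.4] M [-0.14 -0.02  0.04] gap 0.092
pred knob px [257.75106686 116.50808756] [0.47417051 0.11935421 0.36901678]
```

View pics/w4.png

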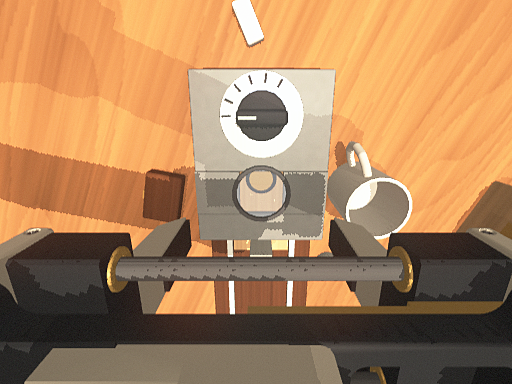

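The wrist view shows the dial centred at about (262,113) with the bar horizontal at row 117, and the hood's rear edge runs (189,69)–(336,69). Both plate estimates, -36.6 and -33.5, bracket the home position of -35. Next I fit the dial and grip the knob.

Run:
```python
from h import *
inv=lambda p:np.round(Rz.inv().apply(p-O)*1e3,1)
c=np.load("cw4.npy",allow_pickle=True).item();im=cv2.imread("pics/w4.png");h=cv2.cvtColor(im,cv2.COLOR_BGR2HSV)
m=((h[:,:,2]>215)&(h[:,:,1]<40)).astype(np.uint8);m[:62]=0;m[165:]=0;m[:,:205]=0;m[:,315:]=0
b=max(cv2.findContours(m,cv2.RETR_EXTERNAL,cv2.CHAIN_APPROX_NONE)[0],key=len)
e=cv2.fitEllipse(cv2.convexHull(b));print(e)
for z in(.087,.089,.091):
    print("dial",z,inv(onz(c,e[0],z)))
ct=viewer.get_calibration("top");print("top dial",inv(onz(ct,(211.99,226.57),.088)))
A,B=onz(c,(189,69),.085),onz(c,(335.5,69),.085);print("rear corners",inv(A),inv(B))
# bar blob: dark
d=(h[:,:,2]<28).astype(np.uint8);d[:85]=0;d[145:]=0;d[:,:230]=0;d[:,295:]=0
print("bar px rows/cols",np.argwhere(d).min(0),np.argwhere(d).max(0))
w=((h[:,:,2]>150)).astype(np.uint8);w=w[108:126,236:258];print("pointer",np.argwhere(w).mean(0)+[108,236], "->",inv(onz(c,(np.argwhere(w).mean(0)+[108,236])[::-1],.131)))
```

```text
((260.5323486328125, 76.61366271972656), (110.04544067382812, 161.3060760498047), 176.29730224609375)
dial 0.087 [  2.6 181.3  87. ]
dial 0.089 [  2.6 181.1  89. ]
dial 0.091 [  2.6 180.9  91. ]
top dial [  1.7 145.2  88. ]
rear corners [-68.  188.5  85. ] [ 76.7 188.3  85. ]Traceback (most recent call last):
  File "<stdin>", line 13, in <module>
    return umr_minimum(a, axis, None, out, keepdims, initial, where)
ValueError: zero-size array to reduction operation minimum which has no identity
```

Run:
```python
from h import *
inv=lambda p:np.round(Rz.inv().apply(p-O)*1e3,1)
c=np.load("cw4.npy",allow_pickle=True).item();im=cv2.imread("pics/w4.png")
print("dial manual",inv(onz(c,(261.5,114),.088)),"pointer",inv(onz(c,(247,118),.131)))
g=cv2.cvtColor(im,cv2.COLOR_BGR2GRAY)
_,m=cv2.threshold(g[60:170,205:320],70,255,cv2.THRESH_BINARY_INV)
b=max(cv2.findContours(m,cv2.RETR_EXTERNAL,cv2.CHAIN_APPROX_NONE)[0],key=cv2.contourArea)
e=cv2.fitEllipse(cv2.convexHull(b));print(e,"knob disc",inv(onz(c,(e[0][0]+205,e[0][1]+60),.099)))
manip.move_pose(P(.002,.1445,.20),down(90)); st("above")
q=manip.current_q();print(np.round(q,2))
manip.servo_line(P(.002,.1445,.150),vel=.12)
snap("wrist","pics/w5.png"); snap("side","pics/s5.png");st("pre")
a=cv2.imread("pics/w5.png");b=cv2.imread("pics/s5.png")[130:322,180:436]
cv2.imwrite("pics/c5.png",np.hstack([cv2.resize(a,(400,300)),cv2.resize(b,(400,300))]))
```

```text
dial manual [  3.6 145.6  88. ] pointer [ -9.4 143.8 131. ]
((-24.607555389404297, 54.66951370239258), (52.572998046875, 109.72343444824219), 0.0) knob disc [-76.4 145.5  99. ]
above t 14.4 grasp(v)mm [  2.  143.5 199.9] F(v) [ 0.7  0.3 -0. ] M [0.08 0.03 0.01] gap 0.0921
[-0.14  0.25 -0.16  1.99  0.05  0.9   1.67]
pre t 15.07 grasp(v)mm [  2.8 144.4 150.9] F(v) [0.  0.2 0.1] M [ 0.02  0.02 -0.04] gap 0.0917
```

View pics/c5.png

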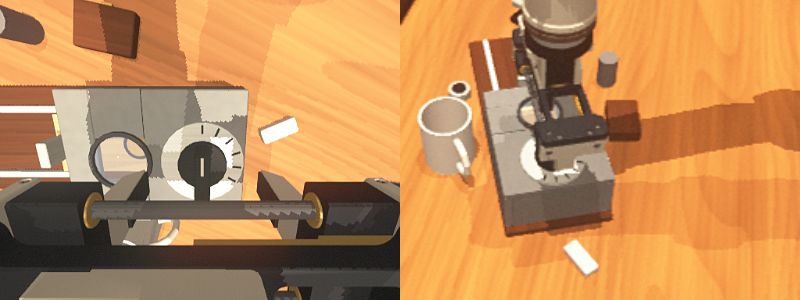

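The jaws straddle the bar, with the bar at column 201 and the jaw midpoint near 204. The bar is parallel to the pads. Descend and grip.

Run:
```python
from h import *
manip.servo_line(P(.0025,.145,.122),vel=.1); st("down")
effector.close(f_grip=45); st("grip")
yaw=lambda:np.degrees((R.from_quat(down(90)).inv()*R.from_quat(manip.current_tcp_rot())).as_rotvec())[2]
print("yaw cw",yaw())
for d in (12,24,36,48,60,66):
    manip.servo_line(P(.0025,.145,.122),down(90-d),vel=.1)
    print(d,"cw",round(yaw(),1)); st("")
```

```text
down t 15.5 grasp(v)mm [  2.4 145.  122.1] F(v) [-0.8 -0.3  1. ] M [0.11 0.03 0.  ] gap 0.0914
grip t 16.69 grasp(v)mm [  2.5 143.7 122. ] F(v) [-0.  -4.3 -1.1] M [-0.81 -0.39 -0.01] gap 0.0141
yaw cw 0.06153942661249338
12 cw 12.1
 t 17.05 grasp(v)mm [  2.5 143.6 122. ] F(v) [ 0.9 -4.7 -1.4] M [-1.07 -0.5   0.12] gap 0.0136
24 cw 24.1
 t 17.41 grasp(v)mm [  2.5 143.5 122. ] F(v) [-0.4 -5.7 -1.2] M [-1.08 -0.56  0.12] gap 0.0137
36 cw 36.1
 t 17.77 grasp(v)mm [  2.4 143.4 122. ] F(v) [-0.9 -5.2  0.2] M [-1.19 -0.51  0.14] gap 0.0138
48 cw 48.1
 t 18.12 grasp(v)mm [  2.3 143.3 122. ] F(v) [-0.2 -6.2 -1.1] M [-1.27 -0.47  0.06] gap 0.0134
60 cw 60.1
 t 18.48 grasp(v)mm [  2.3 143.3 122. ] F(v) [-0.3 -6.  -0.5] M [-1.27 -0.5   0.1 ] gap 0.0137
66 cw 66.1
 t 18.74 grasp(v)mm [  2.2 143.3 122. ] F(v) [-1.8 -7.   0.3] M [-1.33 -0.45  0.03] gap 0.0137
```

The torque pattern (0.03 N m at 66°) matches the knob tracking the gripper. Next comes the third click, at 72°.

Run:
```python
from h import *
yaw=lambda:np.degrees((R.from_quat(down(90)).inv()*R.from_quat(manip.current_tcp_rot())).as_rotvec())[2]
for d in (69,71,73):
    manip.servo_line(P(.0024,.1442,.122),down(90-d),vel=.1); manip.sleep(.2)
    print(d,"cw",round(yaw(),2)," Mz",[round(manip.current_wrist_torque()[2],3) for _ in range(3)])
st("end");manip.sleep(.3)
snap("wrist","pics/w6.png"); snap("top","pics/t6.png")
a=cv2.imread("pics/w6.png");b=cv2.imread("pics/t6.png")[135:285,170:370]
cv2.imwrite("pics/c6.png",np.hstack([cv2.resize(a,(400,300)),cv2.resize(b,(400,300))]))
```

```text
69 cw 68.94  Mz [np.float64(0.061), np.float64(0.061), np.float64(0.061)]
71 cw 70.93  Mz [np.float64(0.046), np.float64(0.046), np.float64(0.046)]
73 cw 72.92  Mz [np.float64(0.166), np.float64(0.166), np.float64(0.166)]
end t 20.09 grasp(v)mm [  2.2 143.2 122. ] F(v) [-0.9 -5.6  0.1] M [-1.21 -0.44  0.17] gap 0.0138
```

View pics/c6.png

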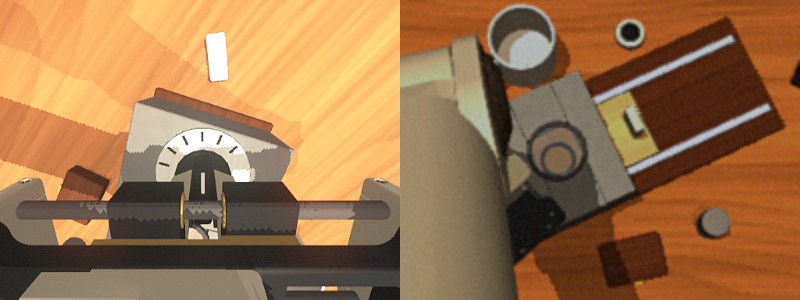

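The pointer, at wrist column 202, lines up with the tick at (202,136), which has three ticks to its left back to rest, so this is the third click. In the top view the carrier is still home. Handing in.

```bash
python3 -c "
from h import *
st('final'); manip.hand_in()"
```

```text
final t 20.49 grasp(v)mm [  2.2 143.2 122. ] F(v) [-1.1 -6.2  0.1] M [-1.2  -0.38  0.14] gap 0.0138
the job is handed in; nothing more can be done
```

The carrier is fully home and the knob is held at the third click. I handed the job in at 20.5 s with the gripper still gripping the knob.

- **Carrier:** I slid it in until it stalled against its end stop at about 12.7 N. The two camera estimates of the plate were y = -36.6 and -33.5 mm; home is -35 mm. The coin shows under the lens window.
- **Knob:** I gripped it at 45 N and turned it 72.9° clockwise (72° is the third click). The wrist torque is about 0.15 N m, and the torque readings rose and fell with the clicks as described. In the wrist picture the pointer lines up with the third tick after rest.
- **Other things on the desk:** the arm never went near touching height over any of them. The bystanders visible in the last pictures look unmoved, though I did not measure their positions.
- **Disagreements:** the camera views differed by 2–4 mm in the viewer's position. One automatic fit of the dial and one of the knob disc gave wrong results, so I used the top-view fit and positions read off the wrist picture instead. The grip on the knob also carries a steady side force of about 6 N, because the grip target is about 1 mm off.

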